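# Fetch the relay from the crowded parts tray and load the test jig

## Task

In the parts tray a low clear-cased relay is hemmed in by three tall parts: a capacitor, a heat sink and a transformer. Stand all three upright on the rubber mat, then take the relay and seat it squarely in the framed nest of the test jig, then put the three tall parts back upright in the tray, each exactly where it stood before and squared up with the tray as before. Do not knock any part over, and leave the multimeter, the solder spool and the screwdriver where they are.

Things in the scene. Friction and masses are not known exactly. Their poses are not given: they have to be found in the camera images.
- relay: The relay: low block 36 (x) x 46 (y) x 34 (z) mm, black base with a clear, pale-looking cover (copper coil faintly seen inside); rigid, 60 g. Origin at the centre of its underside, z up. Starts in the tray, squared with it to within about 0.1 rad, between and behind the three tall parts.
- capacitor: Large screw-terminal capacitor: plain grey upright cylinder, diameter 52 mm, 96 mm tall, with a black top disc and two bare metal stud terminals that rise 9 mm more; about 0.25 kg. Origin at the centre of its underside, z up. Starts standing in one of the tray's three outer places.
- heatsink: Finned aluminium heat sink standing upright: 52 (x) x 48 (y) x 95 (z) mm, from above a comb of seven fins on a back plate (on its -x side); about 0.28 kg. May be gripped across x or y (solid to the touch). Origin at the centre of its underside, z up. Starts in one of the tray's three outer places, squared with the tray.
- transformer: Upright transformer: light steel core 52 (x) x 22 (y) x 92 (z) mm between dark steel covers 46 (x) x 48 (y) x 89 mm: 52 mm across x, 48 mm across y; small brass tags on top rise to 95 mm; about 0.8 kg. Origin at the centre of its underside, z up. Starts in one of the tray's three outer places, squared with the tray.
- tray: Flat grey tray, fixed, 150 (x) x 210 (y) mm, floor 4 mm and lip 9 mm above the table; four dark 56 mm pads mark the places. Origin: centre of its underside. In its frame the relay stands at (30, 0) mm, the tall parts, in any order, at (30, 62), (30, -62) (grip these across tray x) and (-30, 0) (grip across tray y). Gaps beside the relay, 13 to 16 mm, are too narrow for fingers until they are gone.
- mat: Black rubber mat, fixed, the side area: 280 (x) x 150 (y) mm, 3 mm thick, flat, empty, one small brass stud in a corner. Origin at the centre of its underside; z up. There is room for the three parts in a row along its x, 90 mm apart. Lies to one side of the tray, left or right.
- jig: Test jig, fixed, across the tray from the mat: grey plate 120 (x) x 110 (y) x 10 mm; in its middle a black frame rising to 15 mm above the table, inside 46 (x) x 56 (y) mm: the nest, 5 mm wider all round than the relay with its x along the jig's (either way round). White nest floor 10 mm above the table. Four jacks at x = 46 mm, 16 mm high. Origin: centre of its underside, below the nest.
- multimeter: Bystander: yellow hand multimeter lying flat, 70 x 140 x 41 mm, beyond the tray. Origin at the centre of its underside. Leave it alone.
- spool: Bystander: solder spool standing on its flange, diameter 60 mm, 45 mm high, beyond the tray. Origin at the centre of its underside. Leave it alone.
- screwdriver: Bystander: screwdriver 170 mm long lying crosswise on the table beyond the tray, about 30 mm thick at most. Leave it alone.

How it is judged (in metres and radians):
On the way, in this order (a step that is already met when the one before it is completed fails the run):
1. the capacitor, heat sink and transformer all stand upright and at rest on the mat (x of capacitor in the frame of mat between -0.14 and 0.14 m and y of capacitor in the frame of mat between -0.075 and 0.075 m and z of each of capacitor, heatsink, transformer in the frame of mat below 0.007 m and linear speed of each of capacitor, heatsink, transformer below 0.02 m/s and angle between each of capacitor, heatsink, transformer's own z axis and vertical below 0.1 rad and x of heatsink in the frame of mat between -0.14 and 0.14 m and y of heatsink in the frame of mat between -0.075 and 0.075 m and x of transformer in the frame of mat between -0.14 and 0.14 m and y of transformer in the frame of mat between -0.075 and 0.075 m), for 0.2 s.
2. the relay is seated in the jig's nest (horizontal distance between relay and jig below 0.009 m and z of relay in the frame of jig between 0.006 and 0.0125 m and angle between the x axis of relay and the x axis of jig, either way round below 0.3 rad and linear speed of relay below 0.02 m/s and angle between relay's own z axis and vertical below 0.1 rad), for 0.2 s.
At the end, for the whole second after the job is handed in: Relay flat in the nest: centre within 9 mm, on its floor to 2.5 mm, sides within 0.3 rad of the jig's. Tall parts upright (0.1 rad), each within 14 mm of its start; heat sink and transformer square with the tray within 0.3 rad. Either way round will do. All at rest (all of step 2 and distance of each of capacitor, heatsink, transformer from where it was at the start of the episode below 0.014 m and linear speed of each of capacitor, heatsink, transformer below 0.02 m/s and angle between each of capacitor, heatsink, transformer's own z axis and vertical below 0.1 rad and angle between the x axis of each of heatsink, transformer and the x axis of tray, either way round below 0.3 rad); the robot touches nothing.
It fails at once if a tall part or the relay is knocked over (tilts more than 0.7 rad) (angle between any of capacitor, heatsink, transformer, relay's own z axis and vertical above 0.7 rad).
It fails at once if the multimeter, spool or screwdriver is moved by more than 20 mm (distance of any of multimeter, spool, screwdriver from where it was at the start of the episode above 0.02 m).
It also fails if it takes over 136 s, if anything falls off the work surface, if the arm or the gripper's body presses on something with over 40 N, if the wrist force passes 120 N, or if a joint passes its speed limit or range.

## Robot

A 6-joint arm with a two-finger parallel gripper is mounted at the origin on the work surface. World frame = base frame: x ahead of the robot, y to its left, z up, the work surface at z = 0. Lengths are in m, angles in degrees, forces in N, time in s.
With the tool pointing down it reaches from about 0.375 to 0.9 m from the base axis. Payload 3.1 kg.
Tool frame: the origin (TCP) lies midway between the tips of the shut fingers; the grasp point (between the pads) lies 19 mm behind it; z points along the fingers, y is the line along which they close (so a half turn about z gives the same grasp; the last joint's range is limited). The gripper opens to 87 mm and grips with 3 to 60 N. Pads are 19 mm wide; open, the fingers measure 117 mm over their backs; the gripper's body (75 mm by 190 mm) begins 51 mm behind the grasp point.
Start: joints at [-75.946, 30.224, 82.088, -0, 67.689, -10.227], TCP at [0.257, -0.57, 0.223] pointing down, gripper open.
Joint ranges: [-176.69, 176.69], [-43.24, 126.21], [12.49, 139.97], [-82, 262], [0, 151.66], [-163.58, 163.58]. Speed limits (degrees/s): [159.86, 159.86, 180, 180, 180, 180].

## Interface

Orientations are given as a 3x3 rotation matrix whose columns are the frame's x, y, z axes.
In Python, from rig import read_state, optics, bot gives the robot as it stands. The module is installed in compiled form; this text tells all that it offers.
- The arm moves only by the tool send_rows, never from a script. Its argument "commands" is a list of rows, each a list of 7 numbers: the turn, a rotation vector about the tool's x, y, z in units of 5 degrees (1.0 is 5 degrees), then the shift along the tool's x, y, z in units of 30 mm (1.0 is 30 mm), then the opening, from 0 (shut) to 1 (fully open). In form: [[rx, ry, rz, tx, ty, tz, gripper], ...]. A call has 1 to 20 rows; each row is the pose to reach, as a shift and turn from the pose commanded when the call began, along the tool's axes at that moment; what a row does not reach only later rows make up. A row lasts 1/12 s, in which the tool goes at most 41.7 mm and 7.16 degrees, less where a joint would pass 70% of its speed; a pose out of reach is approached as far as the arm can. A call with a gripper value outside its range is refused whole. The fingers move at their own pace and stop on an object; the grip force is fixed at half the most. Time passes only in rows, so rows that repeat a pose let the fingers close. It gives the time, the measured TCP pose, the force, the opening and the grip force at its end, in the units of the state.
- read_state(): the state, without advancing time (a new reading comes with each control period).
- optics.capture(name): name is "scene" or "top" or "wrist"; returns a dict with "image" (400x640x3 uint8, blue, green, red), "intrinsics" (3x3 intrinsics, pixels), "extrinsics" (4x4, takes a point from world to camera coordinates); the wrist camera has in their place "T_tool_cam" (4x4, takes a point from camera to tool coordinates, whose origin is the TCP and whose axes are the flange's). Camera axes: x right, y down, z forward; pixel columns grow to the right and rows downward; lengths in m; the calibration is good to about 2 mm. A picture is of the moment at which its call begins: read the wrist's pose just before it. There is no depth.
- bot.hand_in(): hands the job in; it is judged then, once.
The state is a dict: "time_s": time; "joint_positions": joint angles; "qvel": joint speeds; "tau": joint torques, N m; "position": TCP position; "tcp_rot": TCP orientation; "force": force on the tool from outside, world axes, zero at the start; "moment": the same for the moment, N m; "opening": opening from 0.0 (shut) to 1.0 (fully open); "grasp_force": force on a finger pad.
Only numpy, scipy, OpenCV 4.12 (cv2) and the standard library are available. Lean on these libraries where they do the work, as an engineer would, in place of code of your own. Each camera call takes 0.05 s, during which the arm holds its last target. There are 200 camera calls.

## Working session

There is one attempt and no reset: what is moved stays moved. The work goes in short steps, Python scripts to look and compute and a tool call to move; the robot and the scene stay as the last step left them, time stands still between calls to the robot, and variables do not carry over. Pictures are saved under pics/ and viewed, at most 14 in all, crops included, and the job is handed in when it is done.

Besides the shell and the picture viewer there is one more tool, called after "Request:" by a JSON object that holds its "api" and its "payload", one argument or row to a line. send_rows: Moves the arm, as the interface text tells. Its arguments: {"type":"object","properties":{"commands":{"type":"array","items":{"type":"array","items":{"type":"number"}}}},"required":["commands"]}

```bash
mkdir -p pics; python3 - <<'E'
from rig import read_state, optics
import cv2,numpy as np
s=read_state(); print(s)
for n in("top","scene"):
    c=optics.capture(n); cv2.imwrite(f"pics/{n}0.png",c["image"]); print(n,c["intrinsics"].tolist(),np.round(c["extrinsics"],4).tolist())
c=optics.capture("wrist");print(c["T_tool_cam"].tolist(),c["intrinsics"].tolist());cv2.imwrite("pics/wrist0.png",c["image"])
E
```

```text
{'time_s': 0.0, 'joint_positions': array([-7.59451626e+01,  3.02811423e+01,  8.21556058e+01, -1.18621121e-03,
        6.76870207e+01, -1.02281788e+01]), 'qvel': array([ 0.00963404, -0.02802175, -0.0760159 , -0.03084834,  0.00774177,
        0.01032234]), 'tau': array([ 9.18484366e-04, -4.40040708e+01, -1.76593781e+01,  6.35178178e-02,
        5.82807348e-02, -1.65660977e-04]), 'position': array([ 0.25686326, -0.56899047,  0.22155261]), 'tcp_rot': array([[ 9.11522077e-01,  4.11250785e-01, -5.43178124e-04],
       [ 4.11250982e-01, -9.11519752e-01,  2.09085180e-03],
       [ 3.64746855e-04, -2.12924011e-03, -9.99997667e-01]]), 'force': array([0.23072204, 0.44317681, 0.52373231]), 'moment': array([-0.04703421, -0.0042595 , -0.04050061]), 'grasp_force': 0.0, 'opening': 1.00034915483156}
top [[379.9280411841538, 0.0, 319.23780817451916], [0.0, 379.9280411841538, 195.96628795567295], [0.0, 0.0, 1.0]] [[0.0009, -0.9989, 0.0461, -0.0199], [-0.9988, -0.0031, -0.0489, 0.6105], [0.049, -0.046, -0.9977, 0.7521], [0.0, 0.0, 0.0, 1.0]]
scene [[519.5349140657379, 0.0, 317.7342377472219], [0.0, 519.5349140657379, 196.32303808892036], [0.0, 0.0, 1.0]] [[-0.5572, 0.8302, -0.0162, 0.3508], [0.6271, 0.4079, -0.6636, -0.3513], [-0.5443, -0.3799, -0.7479, 1.7174], [0.0, 0.0, 0.0, 1.0]]
[[-0.00017034326099378558, -0.9547812725697146, -0.29730908585734117, 0.0820528105923402], [0.9999997550212286, -0.00036449142538886556, 0.0005975813594720218, 0.0004633935788987964], [-0.0006789261033457827, -0.2973089112289694, 0.9547811007572302, -0.1614266859545808], [0.0, 0.0, 0.0, 1.0]] [[328.39466845680624, 0.0, 318.6066428581393], [0.0, 328.39466845680624, 202.5674097032636], [0.0, 0.0, 1.0]]
```

View pics/top0.png

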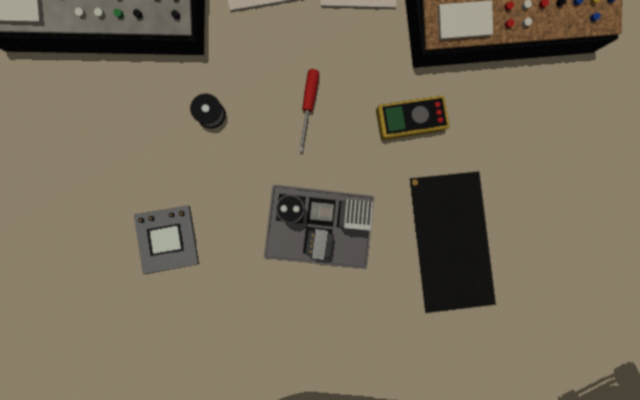

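View pics/scene0.png

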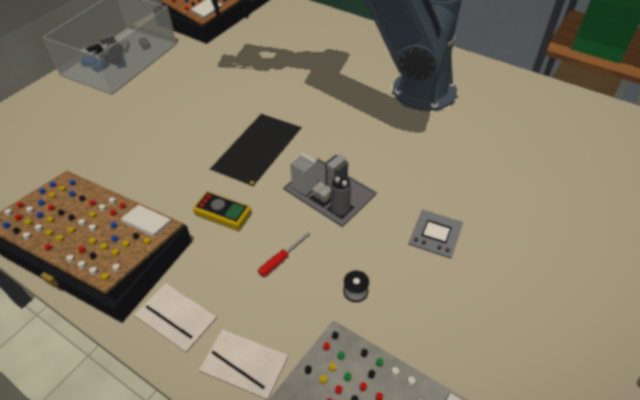

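The top view shows tray at (320,227), cap (290,209), heat sink (357,214), transformer (320,243), relay (322,211), mat right (452,242) and jig left (166,240); tray +x is up. The mat is the -y side.

```bash
cat > h.py <<'E'
from rig import read_state, optics
import cv2,numpy as np
def ray(c,uv,z,T=None):
    """pixels -> world points on plane z"""
    if T is None: T=np.linalg.inv(c["extrinsics"])
    uv=np.atleast_2d(np.float64(uv)); d=np.c_[uv,np.ones(len(uv))]@np.linalg.inv(c["intrinsics"]).T@T[:3,:3].T
    o=T[:3,3]; return (o+d*((z-o[2])/d[:,2])[:,None])[:,:2]
def wrist():
    s=read_state(); c=optics.capture("wrist"); T=np.eye(4); T[:3,:3]=s["tcp_rot"]; T[:3,3]=s["position"]
    return c,T@c["T_tool_cam"],s
def go(xy,z,yaw):
    """move in tool axes/units: tool y-axis to point at world angle yaw deg (mod 180), tool down"""
    s=read_state(); R=s["tcp_rot"]; d=R.T@(np.array([*xy,z])-s["position"])/0.03
    return d,s
E
python3 - <<'E'
from h import *
c=optics.capture("top"); im=c["image"]
hsv=cv2.cvtColor(im,cv2.COLOR_BGR2HSV)
for p in [(230,240),(285,250),(350,255),(150,260),(450,250),(320,212)]: print(p,im[p[1],p[0]],hsv[p[1],p[0]])
for n,(x0,y0,x1,y1),z in [("tray",(255,178,385,280),.009),("mat",(400,165,505,320),.003),("jig",(125,195,210,282),.01)]:
    m=((hsv[...,1]<55)|(hsv[...,2]<70)).astype(np.uint8)*255
    q=np.zeros_like(m);q[y0:y1,x0:x1]=m[y0:y1,x0:x1]
    k=max(cv2.findContours(q,0,1)[0],key=cv2.contourArea)
    w=ray(c,k[:,0],z); r=cv2.minAreaRect(np.float32(w)); M=cv2.moments(np.float32(w)); 
    print(n,np.round(r[0],4),np.round(r[1],4),r[2],[round(M['m10']/M['m00'],4),round(M['m01']/M['m00'],4)])
cv2.imwrite("pics/topz.png",cv2.resize(im[175:285,120:500],None,fx=2.1,fy=2.1,interpolation=cv2.INTER_CUBIC))
cv2.imwrite("pics/trayz.png",cv2.resize(im[175:285,255:385],None,fx=5,fy=5,interpolation=cv2.INTER_CUBIC))
E
```

```text
(230, 240) [106 128 140] [ 19  62 140]
(285, 250) [80 83 87] [13 21 87]
(350, 255) [80 82 86] [10 18 86]
(150, 260) [91 94 94] [30  8 94]
(450, 250) [18 19 19] [30 13 19]
(320, 212) [110 121 128] [ 18  36 128]
tray [ 0.5494 -0.0189] [0.2122 0.152 ] 83.51033020019531 [0.5495, -0.0189]
mat [ 0.5186 -0.2949] [0.2776 0.1488] 6.1079182624816895 [0.5189, -0.2951]
jig [0.5245 0.2865] [0.1215 0.1124] 10.245992660522461 [0.5245, 0.2864]
```

View pics/trayz.png

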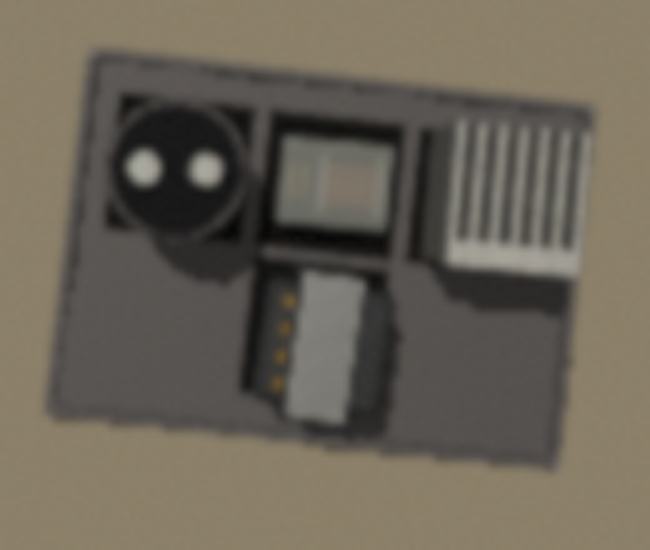

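Estimates: tray (0.549,-0.019) at -6.5°, mat (0.519,-0.295) at 6.1°, jig (0.5245,0.2865) at 10.2°. Next I move above the tray for a closer wrist view.

```bash
cat >> h.py <<'E'
def plan(x,y,z,yaw=None):
    """print total shift (units) in tool axes and rz units; yaw = world angle of tool y (mod 180)"""
    d,s=go((x,y),z,0); R=s["tcp_rot"]; y0=np.degrees(np.arctan2(R[1,1],R[0,1]))
    rz=0 if yaw is None else -((yaw-y0+90)%180-90)/5
    print("t",np.round(s["time_s"],1),"pos",np.round(s["position"],4),"yaw",round(y0,1),"q6",round(s["joint_positions"][5],1),"op",round(s["opening"],3),"f",np.round(s["force"],1),"rz",round(rz,2),"d",np.round(d,2))
E
python3 -c "
from h import *
plan(.555,-.03,.27,-6.5)"
```

```text
t 0.2 pos [ 0.2569 -0.5693  0.2219] yaw -65.7 q6 -10.2 op 0.999 f [-0.4  0.  -0.5] rz -11.84 d [ 16.45 -12.3   -1.58]
```

Request:
{"api": "send_rows", "payload": {
  "commands": [
    [0,0,-0.8,1.1,-0.8,-0.2,1],
    [0,0,-1.6,2.1,-1.6,-0.5,1],
    [0,0,-2.4,3.2,-2.4,-0.8,1],
    [0,0,-3.2,4.3,-3.2,-1.1,1],
    [0,0,-4,5.4,-4.0,-1.4,1],
    [0,0,-4.8,6.5,-4.8,-1.6,1],
    [0,0,-5.6,7.6,-5.6,-1.6,1],
    [0,0,-6.4,8.7,-6.4,-1.6,1],
    [0,0,-7.2,9.8,-7.2,-1.6,1],
    [0,0,-8,10.9,-8.0,-1.6,1],
    [0,0,-8.8,12,-8.8,-1.6,1],
    [0,0,-9.6,13.1,-9.6,-1.6,1],
    [0,0,-10.4,14.2,-10.4,-1.6,1],
    [0,0,-11.2,15.3,-11.2,-1.6,1],
    [0,0,-11.84,16.45,-12.3,-1.6,1],
    [0,0,-11.84,16.45,-12.3,-1.6,1],
    [0,0,-11.84,16.45,-12.3,-1.6,1],
    [0,0,-11.84,16.45,-12.3,-1.6,1],
    [0,0,-11.84,16.45,-12.3,-1.6,1],
    [0,0,-11.84,16.45,-12.3,-1.6,1]
  ]
}}

```text
time_s: 1.87
position: [0.5546, -0.032, 0.2705]
tcp_rot: [[0.116, 0.993, -0.0], [0.993, -0.116, -0.0], [-0.0, -0.0, -1.0]]
force: [-0.5, 0.1, -0.7]
opening: 0.997
grasp_force: 0.0
```

```bash
python3 - <<'E'
from h import *
plan(.5722,-.0839,.055,-6.5)
c,T,s=wrist(); im=c["image"]; cv2.imwrite("pics/w1.png",im); np.save("w1T.npy",T)
def px(P): 
    p=np.linalg.inv(T)@np.r_[P,1]; q=c["intrinsics"]@p[:3]; return np.round(q[:2]/q[2],1)
for n,P in dict(cap=(.5862,.0393,.1),hs=(.5722,-.0839,.099),tr=(.5196,-.0155,.096),rel=(.5792,-.0223,.038)).items(): print(n,px(P))
E
```

```text
t 1.9 pos [ 0.5546 -0.032   0.2705] yaw -6.7 q6 -8.1 op 0.997 f [-0.5  0.1 -0.7] rz -0.03 d [-1.65  0.79  7.18]
cap [342.1 107.7]
hs [339.9 226.4]
tr [283.  169.8]
rel [337.6 159.9]
```

View pics/w1.png

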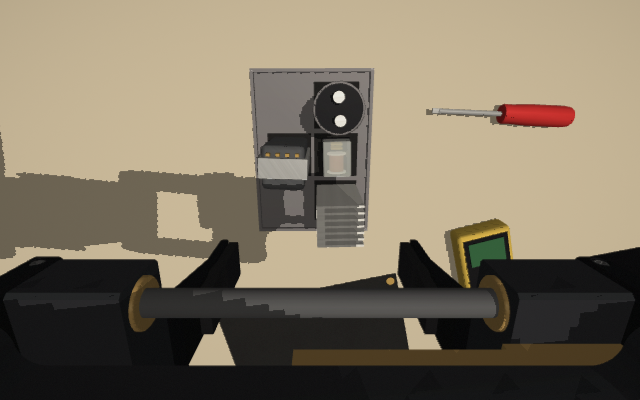

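The wrist view agrees with the layout: heat sink centre (340,226), cap (340,108), transformer (283,169), relay (337,158), all within ~2 px of prediction. Grasp heat sink.

Request:
{"api": "send_rows", "payload": {
  "commands": [
    [0,0,0,-0.8,0.4,0,1],
    [0,0,0,-1.65,0.79,0,1],
    [0,0,0,-1.65,0.79,1,1],
    [0,0,0,-1.65,0.79,2,1],
    [0,0,0,-1.65,0.79,3,1],
    [0,0,0,-1.65,0.79,4,1],
    [0,0,0,-1.65,0.79,5,1],
    [0,0,0,-1.65,0.79,6,1],
    [0,0,0,-1.65,0.79,6.7,1],
    [0,0,0,-1.65,0.79,7.18,1],
    [0,0,0,-1.65,0.79,7.18,1],
    [0,0,0,-1.65,0.79,7.18,1],
    [0,0,0,-1.65,0.79,7.18,0.8],
    [0,0,0,-1.65,0.79,7.18,0.65],
    [0,0,0,-1.65,0.79,7.18,0.5],
    [0,0,0,-1.65,0.79,7.18,0.4],
    [0,0,0,-1.65,0.79,7.18,0.3],
    [0,0,0,-1.65,0.79,7.18,0.3],
    [0,0,0,-1.65,0.79,7.18,0.3],
    [0,0,0,-1.65,0.79,7.18,0.3]
  ]
}}

```text
time_s: 3.58
position: [0.5729, -0.0821, 0.0555]
tcp_rot: [[0.113, 0.994, -0.0], [0.994, -0.113, 0.0], [0.0, -0.0, -1.0]]
force: [-1.4, 1.0, 4.4]
opening: 0.595
grasp_force: 29.8
```

```bash
python3 - <<'E'
from h import *
plan(.613,-.285,.15)
E
```

```text
t 3.6 pos [ 0.5729 -0.0821  0.0555] yaw -6.5 q6 -12.7 op 0.595 f [-1.4  1.   4.4] rz 0 d [-6.57  2.09 -3.15]
```

Request:
{"api": "send_rows", "payload": {
  "commands": [
    [0,0,0,0,0,-0.4,0.3],
    [0,0,0,0,0,-1,0.3],
    [0,0,0,0,0,-1.7,0.3],
    [0,0,0,-0.4,0.15,-2.4,0.3],
    [0,0,0,-0.9,0.3,-2.7,0.3],
    [0,0,0,-1.6,0.5,-2.7,0.3],
    [0,0,0,-2.3,0.7,-2.7,0.3],
    [0,0,0,-3,0.95,-2.7,0.3],
    [0,0,0,-3.7,1.2,-2.7,0.3],
    [0,0,0,-4.4,1.4,-2.7,0.3],
    [0,0,0,-5.1,1.6,-2.7,0.3],
    [0,0,0,-5.7,1.8,-2.7,0.3],
    [0,0,0,-6.2,2,-2.7,0.3],
    [0,0,0,-6.57,2.09,-2.4,0.3],
    [0,0,0,-6.57,2.09,-1.8,0.3],
    [0,0,0,-6.57,2.09,-1.2,0.3],
    [0,0,0,-6.57,2.09,-0.7,0.3],
    [0,0,0,-6.57,2.09,-0.4,0.3],
    [0,0,0,-6.57,2.09,-0.3,0.3],
    [0,0,0,-6.57,2.09,-0.3,0.3]
  ]
}}

```text
time_s: 5.25
position: [0.6123, -0.2845, 0.063]
tcp_rot: [[0.113, 0.994, -0.002], [0.994, -0.113, 0.001], [0.001, -0.002, -1.0]]
force: [0.4, 0.3, -2.9]
opening: 0.599
grasp_force: 29.8
```

```bash
python3 - <<'E'
from h import *
plan(.613,-.285,.0545)
E
```

```text
t 5.2 pos [ 0.6123 -0.2845  0.063 ] yaw -6.5 q6 -27.9 op 0.599 f [ 0.4  0.3 -2.9] rz 0 d [-0.01  0.03  0.28]
```

Request:
{"api": "send_rows", "payload": {
  "commands": [
    [0,0,0,0,0,0.15,0.3],
    [0,0,0,0,0,0.25,0.3],
    [0,0,0,0,0,0.28,0.3],
    [0,0,0,0,0,0.28,0.3],
    [0,0,0,0,0,0.28,0.7],
    [0,0,0,0,0,0.28,1],
    [0,0,0,0,0,0.28,1],
    [0,0,0,0,0,0.28,1],
    [0,0,0,0,0,0.28,1],
    [0,0,0,0,0,-0.3,1],
    [0,0,0,0,0,-1.3,1],
    [0,0,0,0,0,-2.3,1],
    [0,0,0,0,0,-3.3,1],
    [0,0,0,0,0,-4.3,1],
    [0,0,0,0,0,-4.3,1],
    [0,0,0,0,0,-4.3,1]
  ]
}}

```text
time_s: 6.58
position: [0.6143, -0.286, 0.196]
tcp_rot: [[0.113, 0.994, 0.005], [0.994, -0.113, -0.003], [-0.003, 0.005, -1.0]]
force: [-0.2, -0.2, -0.5]
opening: 0.996
grasp_force: 0.0
```

```bash
python3 - <<'E'
from h import *
plan(.5196,-.0155,.185,83.5)
E
```

```text
t 6.6 pos [ 0.6143 -0.286   0.196 ] yaw -6.5 q6 -27.9 op 0.996 f [-0.2 -0.2 -0.5] rz 18.0 d [ 8.6  -4.16  0.32]
```

Request:
{"api": "send_rows", "payload": {
  "commands": [
    [0,0,1.2,0.3,-0.15,0,1],
    [0,0,2.4,0.8,-0.4,0,1],
    [0,0,3.6,1.5,-0.7,0.1,1],
    [0,0,4.8,2.2,-1.05,0.1,1],
    [0,0,6,2.9,-1.4,0.2,1],
    [0,0,7.2,3.6,-1.75,0.2,1],
    [0,0,8.4,4.3,-2.1,0.3,1],
    [0,0,9.6,5,-2.4,0.3,1],
    [0,0,10.8,5.7,-2.75,0.3,1],
    [0,0,12,6.4,-3.1,0.3,1],
    [0,0,13.2,7.1,-3.45,0.3,1],
    [0,0,14.4,7.7,-3.7,0.3,1],
    [0,0,15.6,8.2,-3.95,0.3,1],
    [0,0,16.8,8.5,-4.1,0.3,1],
    [0,0,18,8.6,-4.16,0.3,1],
    [0,0,18,8.6,-4.16,0.3,1],
    [0,0,18,8.6,-4.16,0.3,1],
    [0,0,18,8.6,-4.16,0.3,1],
    [0,0,18,8.6,-4.16,0.3,1]
  ]
}}

```text
time_s: 8.17
position: [0.5183, -0.0151, 0.1837]
tcp_rot: [[0.994, -0.113, -0.001], [-0.113, -0.994, 0.0], [-0.001, -0.0, -1.0]]
force: [-0.3, -0.2, -0.3]
opening: 0.999
grasp_force: 0.0
```

```bash
python3 - <<'E'
from h import *
plan(.5196,-.0155,.055,83.5)
c,T,s=wrist(); cv2.imwrite("pics/w2.png",c["image"])
def px(P): 
    p=np.linalg.inv(T)@np.r_[P,1]; q=c["intrinsics"]@p[:3]; return np.round(q[:2]/q[2],1)
for n,P in dict(cap=(.5862,.0393,.1),tr=(.5196,-.0155,.096),rel=(.5792,-.0223,.038)).items(): print(n,px(P))
E
```

```text
t 8.2 pos [ 0.5183 -0.0151  0.1837] yaw -96.5 q6 82.4 op 0.999 f [-0.3 -0.2 -0.3] rz 0.01 d [0.05 0.01 4.29]
cap [233.4 130.3]
tr [318.2 206.6]
rel [318.3 124.4]
```

View pics/w2.png

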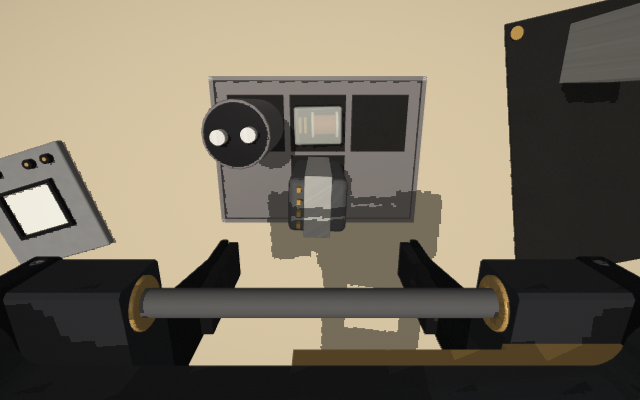

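Transformer centre at (318,205) and relay at (319,125) match predictions; heat sink stands on the mat (upper right). Grasp the transformer.

Request:
{"api": "send_rows", "payload": {
  "commands": [
    [0,0,0,0.05,0.0,0.7,1],
    [0,0,0,0.05,0.0,1.5,1],
    [0,0,0,0.05,0.0,2.3,1],
    [0,0,0,0.05,0.0,3.1,1],
    [0,0,0,0.05,0.0,3.8,1],
    [0,0,0,0.05,0.0,4.29,1],
    [0,0,0,0.05,0.0,4.29,1],
    [0,0,0,0.05,0.0,4.29,1],
    [0,0,0,0.05,0.0,4.29,0.8],
    [0,0,0,0.05,0.0,4.29,0.65],
    [0,0,0,0.05,0.0,4.29,0.5],
    [0,0,0,0.05,0.0,4.29,0.4],
    [0,0,0,0.05,0.0,4.29,0.25],
    [0,0,0,0.05,0.0,4.29,0.25],
    [0,0,0,0.05,0.0,4.29,0.25],
    [0,0,0,0.05,0.0,4.29,0.25]
  ]
}}

```text
time_s: 9.55
position: [0.5199, -0.0147, 0.0557]
tcp_rot: [[0.994, -0.114, 0.0], [-0.114, -0.994, 0.0], [0.0, -0.0, -1.0]]
force: [0.6, 1.0, 2.3]
opening: 0.555
grasp_force: 29.7
```

```bash
python3 - <<'E'
from h import *
plan(.5186,-.295,.055)
E
```

```text
t 9.6 pos [ 0.5199 -0.0147  0.0557] yaw -96.5 q6 82.6 op 0.555 f [0.6 1.  2.3] rz 0 d [1.02 9.29 0.02]
```

Request:
{"api": "send_rows", "payload": {
  "commands": [
    [0,0,0,0,0,-0.3,0.25],
    [0,0,0,0,0,-0.8,0.25],
    [0,0,0,0,0,-1.4,0.25],
    [0,0,0,0,0.3,-1.8,0.25],
    [0,0,0,0.1,0.9,-2,0.25],
    [0,0,0,0.2,1.7,-2,0.25],
    [0,0,0,0.3,2.5,-2,0.25],
    [0,0,0,0.4,3.4,-2,0.25],
    [0,0,0,0.5,4.3,-2,0.25],
    [0,0,0,0.6,5.2,-2,0.25],
    [0,0,0,0.7,6.1,-2,0.25],
    [0,0,0,0.8,7,-2,0.25],
    [0,0,0,0.9,7.8,-2,0.25],
    [0,0,0,1.0,8.5,-2,0.25],
    [0,0,0,1.02,9.1,-1.9,0.25],
    [0,0,0,1.02,9.29,-1.4,0.25],
    [0,0,0,1.02,9.29,-0.9,0.25],
    [0,0,0,1.02,9.29,-0.5,0.25],
    [0,0,0,1.02,9.29,-0.3,0.25],
    [0,0,0,1.02,9.29,-0.3,0.25]
  ]
}}

```text
time_s: 11.22
position: [0.5167, -0.2934, 0.0621]
tcp_rot: [[0.994, -0.113, -0.005], [-0.113, -0.994, 0.004], [-0.005, -0.003, -1.0]]
force: [0.5, 0.5, -7.6]
opening: 0.553
grasp_force: 29.7
```

```bash
python3 - <<'E'
from h import *
plan(.5186,-.295,.0547)
E
```

```text
t 11.2 pos [ 0.5167 -0.2934  0.0621] yaw -96.5 q6 56.1 op 0.553 f [ 0.5  0.5 -7.6] rz 0 d [0.07 0.05 0.24]
```

Request:
{"api": "send_rows", "payload": {
  "commands": [
    [0,0,0,0,0,0.12,0.25],
    [0,0,0,0,0,0.2,0.25],
    [0,0,0,0,0,0.23,0.25],
    [0,0,0,0,0,0.24,0.25],
    [0,0,0,0,0,0.24,0.6],
    [0,0,0,0,0,0.24,1],
    [0,0,0,0,0,0.24,1],
    [0,0,0,0,0,0.24,1],
    [0,0,0,0,0,0.24,1],
    [0,0,0,0,0,-0.3,1],
    [0,0,0,0,0,-1.3,1],
    [0,0,0,0,0,-2.3,1],
    [0,0,0,0,0,-3.3,1],
    [0,0,0,0,0,-4.0,1],
    [0,0,0,0,0,-4.0,1],
    [0,0,0,0,0,-4.0,1]
  ]
}}

```text
time_s: 12.55
position: [0.5193, -0.2959, 0.1862]
tcp_rot: [[0.994, -0.114, 0.003], [-0.113, -0.994, -0.003], [0.003, 0.002, -1.0]]
force: [0.3, 0.3, 0.9]
opening: 1.001
grasp_force: 0.0
```

```bash
python3 - <<'E'
from h import *
plan(.5862,.0393,.185,-96.5)
E
```

```text
t 12.6 pos [ 0.5193 -0.2959  0.1862] yaw -96.5 q6 56.1 op 1.001 f [0.3 0.3 0.9] rz -0.0 d [  0.95 -11.35   0.02]
```

Request:
{"api": "send_rows", "payload": {
  "commands": [
    [0,0,0,0.05,-0.4,0,1],
    [0,0,0,0.1,-1.1,0,1],
    [0,0,0,0.2,-2,0,1],
    [0,0,0,0.25,-3,0,1],
    [0,0,0,0.35,-4,0,1],
    [0,0,0,0.4,-5,0,1],
    [0,0,0,0.5,-6,0,1],
    [0,0,0,0.6,-7,0,1],
    [0,0,0,0.7,-8,0,1],
    [0,0,0,0.75,-9,0,1],
    [0,0,0,0.85,-10,0,1],
    [0,0,0,0.9,-10.8,0,1],
    [0,0,0,0.95,-11.3,0,1],
    [0,0,0,0.95,-11.3,0,1],
    [0,0,0,0.95,-11.3,0,1],
    [0,0,0,0.95,-11.3,0,1]
  ]
}}

```text
time_s: 13.88
position: [0.5843, 0.0383, 0.1832]
tcp_rot: [[0.994, -0.113, -0.003], [-0.113, -0.994, -0.0], [-0.003, 0.0, -1.0]]
force: [0.6, 0.3, -0.0]
opening: 1.001
grasp_force: 0.0
```

```bash
python3 - <<'E'
from h import *
c,T,s=wrist(); im=c["image"]
hsv=cv2.cvtColor(im,cv2.COLOR_BGR2HSV)
k=cv2.findContours(((hsv[...,2]>200)&(hsv[...,1]<40)).astype(np.uint8),0,1)[0]
for q in k:
    if cv2.contourArea(q)>60: p=cv2.minEnclosingCircle(q); print(p,cv2.contourArea(q),ray(c,[p[0]],.109,T))
plan(.5862,.0385,.055)
cv2.imwrite("pics/w3.png",im)
E
```

```text
((99.5, 253.5), 25.894113540649414) 707.5 [[0.57070647 0.21343051]]
t 13.9 pos [0.5845 0.0378 0.1835] yaw -96.6 q6 89.4 op 0.999 f [-0.3 -0.6  0.2] rz 0 d [ 0.06 -0.03  4.28]
```

View pics/w3.png

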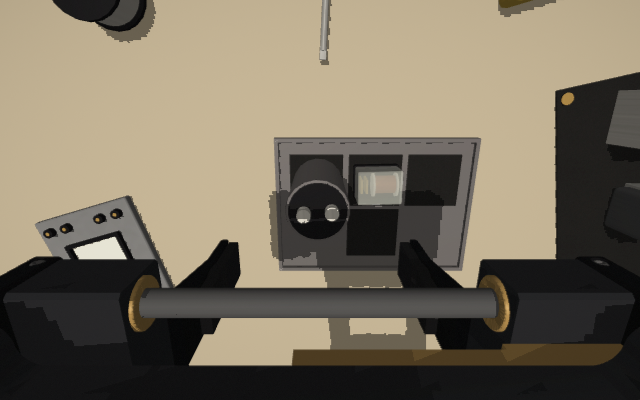

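Capacitor top centred at (318,209), midway between fingers. Descend and grip.

Request:
{"api": "send_rows", "payload": {
  "commands": [
    [0,0,0,0.05,0.0,0.7,1],
    [0,0,0,0.05,0.0,1.5,1],
    [0,0,0,0.05,0.0,2.3,1],
    [0,0,0,0.05,0.0,3.1,1],
    [0,0,0,0.05,0.0,3.8,1],
    [0,0,0,0.05,0.0,4.28,1],
    [0,0,0,0.05,0.0,4.28,1],
    [0,0,0,0.05,0.0,4.28,1],
    [0,0,0,0.05,0.0,4.28,0.8],
    [0,0,0,0.05,0.0,4.28,0.65],
    [0,0,0,0.05,0.0,4.28,0.5],
    [0,0,0,0.05,0.0,4.28,0.4],
    [0,0,0,0.05,0.0,4.28,0.25],
    [0,0,0,0.05,0.0,4.28,0.25],
    [0,0,0,0.05,0.0,4.28,0.25],
    [0,0,0,0.05,0.0,4.28,0.25]
  ]
}}

```text
time_s: 15.27
position: [0.587, 0.0383, 0.0564]
tcp_rot: [[0.994, -0.113, 0.001], [-0.113, -0.994, 0.0], [0.001, -0.0, -1.0]]
force: [-0.0, 0.4, 2.5]
opening: 0.588
grasp_force: 30.0
```

```bash
python3 - <<'E'
from h import *
plan(.424,-.305,.18)
E
```

```text
t 15.3 pos [0.587  0.0383 0.0564] yaw -96.5 q6 89.4 op 0.588 f [-0.   0.4  2.5] rz 0 d [-4.1  11.99 -4.12]
```

Request:
{"api": "send_rows", "payload": {
  "commands": [
    [0,0,0,0,0,-0.5,0.25],
    [0,0,0,0,0,-1.2,0.25],
    [0,0,0,0,0,-2.0,0.25],
    [0,0,0,-0.2,0.4,-2.8,0.25],
    [0,0,0,-0.5,1.1,-3.5,0.25],
    [0,0,0,-0.8,2,-4,0.25],
    [0,0,0,-1.1,2.9,-4.1,0.25],
    [0,0,0,-1.4,3.8,-4.1,0.25],
    [0,0,0,-1.7,4.7,-4.1,0.25],
    [0,0,0,-2,5.6,-4.1,0.25],
    [0,0,0,-2.3,6.5,-4.1,0.25],
    [0,0,0,-2.6,7.4,-4.1,0.25],
    [0,0,0,-2.9,8.3,-4.1,0.25],
    [0,0,0,-3.2,9.2,-4.1,0.25],
    [0,0,0,-3.5,10.1,-4.1,0.25],
    [0,0,0,-3.8,11,-4.1,0.25],
    [0,0,0,-4,11.6,-4.1,0.25],
    [0,0,0,-4.1,11.99,-4.1,0.25],
    [0,0,0,-4.1,11.99,-4.1,0.25],
    [0,0,0,-4.1,11.99,-4.1,0.25]
  ]
}}

```text
time_s: 16.93
position: [0.4235, -0.3048, 0.1787]
tcp_rot: [[0.993, -0.115, -0.001], [-0.115, -0.993, 0.002], [-0.001, -0.001, -1.0]]
force: [0.0, 1.3, -2.7]
opening: 0.591
grasp_force: 30.0
```

```bash
python3 - <<'E'
from h import *
plan(.424,-.305,.0555)
E
```

```text
t 16.9 pos [ 0.4235 -0.3048  0.1787] yaw -96.6 q6 48.5 op 0.591 f [ 0.   1.3 -2.7] rz 0 d [0.02 0.01 4.11]
```

Request:
{"api": "send_rows", "payload": {
  "commands": [
    [0,0,0,0,0,0.7,0.25],
    [0,0,0,0,0,1.4,0.25],
    [0,0,0,0,0,2.1,0.25],
    [0,0,0,0,0,2.8,0.25],
    [0,0,0,0,0,3.4,0.25],
    [0,0,0,0,0,3.8,0.25],
    [0,0,0,0,0,4.0,0.25],
    [0,0,0,0,0,4.1,0.25],
    [0,0,0,0,0,4.11,0.25],
    [0,0,0,0,0,4.11,0.25],
    [0,0,0,0,0,4.11,0.6],
    [0,0,0,0,0,4.11,1],
    [0,0,0,0,0,4.11,1],
    [0,0,0,0,0,4.11,1],
    [0,0,0,0,0,4.11,1],
    [0,0,0,0,0,3.5,1],
    [0,0,0,0,0,2.5,1],
    [0,0,0,0,0,1.5,1],
    [0,0,0,0,0,0.5,1],
    [0,0,0,0,0,0,1]
  ]
}}

```text
time_s: 18.6
position: [0.4249, -0.3065, 0.1825]
tcp_rot: [[0.994, -0.114, 0.004], [-0.114, -0.994, -0.004], [0.004, 0.004, -1.0]]
force: [0.5, -0.5, -0.6]
opening: 0.998
grasp_force: 0.0
```

```bash
python3 - <<'E'
from h import *
c=optics.capture("top"); im=c["image"]
cv2.imwrite("pics/top2.png",cv2.resize(im[160:330,250:510],None,fx=3,fy=3,interpolation=cv2.INTER_CUBIC))
# relay: bright in pad
x0,y0,x1,y1=300,190,350,232
hsv=cv2.cvtColor(im,cv2.COLOR_BGR2HSV)
m=np.zeros(im.shape[:2],np.uint8); m[y0:y1,x0:x1]=(hsv[y0:y1,x0:x1,2]>97)*255
k=max(cv2.findContours(m,0,1)[0],key=cv2.contourArea); w=ray(c,k[:,0],.038); r=cv2.minAreaRect(np.float32(w)); print(r,cv2.minAreaRect(k))
plan(.5792,-.0223,.15,-96.5)
E
```

```text
((0.5795166492462158, -0.022133635357022285), (0.040765661746263504, 0.029976440593600273), 84.42073059082031) ((321.5247497558594, 211.25247192382812), (20.796276092529297, 15.323573112487793), 5.7105937004089355)
t 18.6 pos [ 0.4259 -0.3075  0.1843] yaw -96.5 q6 48.5 op 0.997 f [ 1.1 -0.2  1.5] rz -0.0 d [  3.99 -10.03   1.11]
```

View pics/top2.png

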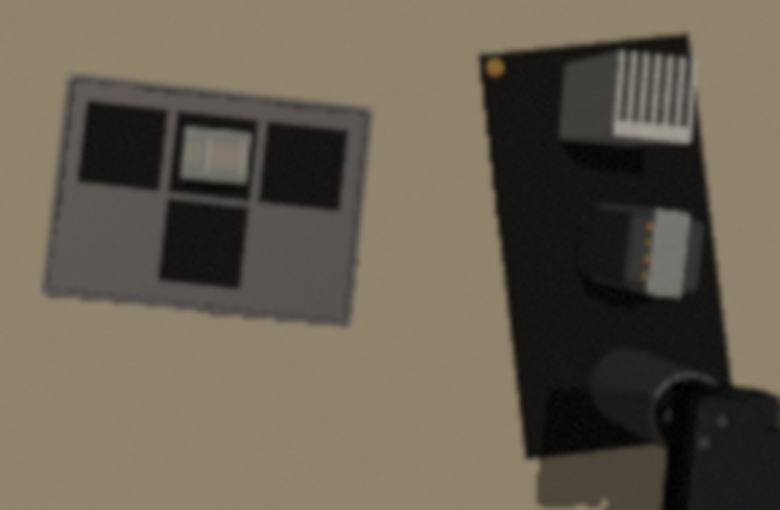

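All three parts stand on the mat; the relay is at (0.5795,-0.022), about 1° off the tray. Go for the relay.

Request:
{"api": "send_rows", "payload": {
  "commands": [
    [0,0,0,0.15,-0.4,0,1],
    [0,0,0,0.4,-1,0,1],
    [0,0,0,0.7,-1.8,0,1],
    [0,0,0,1.1,-2.7,0,1],
    [0,0,0,1.4,-3.6,0,1],
    [0,0,0,1.8,-4.5,0,1],
    [0,0,0,2.2,-5.5,0,1],
    [0,0,0,2.6,-6.5,0.3,1],
    [0,0,0,3,-7.5,0.6,1],
    [0,0,0,3.4,-8.5,0.9,1],
    [0,0,0,3.7,-9.3,1.1,1],
    [0,0,-0.2,3.9,-9.8,1.1,1],
    [0,0,-0.2,3.99,-10.03,1.1,1],
    [0,0,-0.2,3.99,-10.03,1.1,1],
    [0,0,-0.2,3.99,-10.03,1.1,1],
    [0,0,-0.2,3.99,-10.03,1.1,1]
  ]
}}

```text
time_s: 19.98
position: [0.5761, -0.0205, 0.1456]
tcp_rot: [[0.995, -0.097, -0.001], [-0.097, -0.995, -0.0], [-0.001, 0.0, -1.0]]
force: [-0.0, 0.6, 0.1]
opening: 1.001
grasp_force: 0.0
```

```bash
python3 - <<'E'
from h import *
plan(.5793,-.0222,.017,-95.6)
c,T,s=wrist(); im=c["image"]
hsv=cv2.cvtColor(im,cv2.COLOR_BGR2HSV)
p=np.linalg.inv(T)@np.r_[.5793,-.0222,.038,1]; q=c["intrinsics"]@p[:3]; u=q[:2]/q[2]; print(u)
cv2.imwrite("pics/w4.png",im)
E
```

```text
t 20.0 pos [ 0.5761 -0.0205  0.1456] yaw -95.6 q6 82.5 op 1.001 f [-0.   0.6  0.1] rz 0.0 d [0.12 0.04 4.29]
[319.51672997 197.11795136]
```

View pics/w4.png

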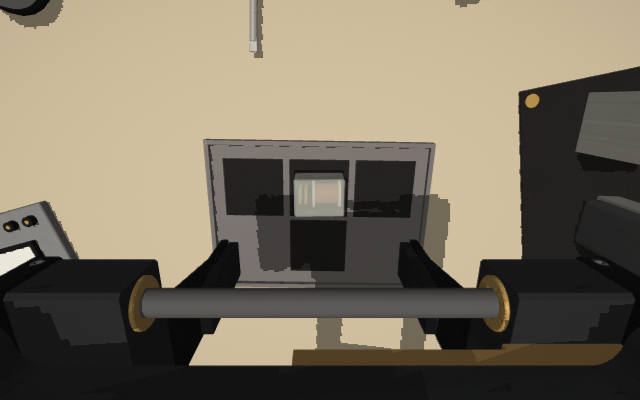

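Relay centre (319.5,196) matches (319.5,197). Descend and grip.

Request:
{"api": "send_rows", "payload": {
  "commands": [
    [0,0,0,0.1,0.04,0.7,1],
    [0,0,0,0.1,0.04,1.4,1],
    [0,0,0,0.1,0.04,2.1,1],
    [0,0,0,0.1,0.04,2.8,1],
    [0,0,0,0.1,0.04,3.4,1],
    [0,0,0,0.1,0.04,3.9,1],
    [0,0,0,0.1,0.04,4.2,1],
    [0,0,0,0.1,0.04,4.29,1],
    [0,0,0,0.1,0.04,4.29,1],
    [0,0,0,0.1,0.04,4.29,0.8],
    [0,0,0,0.1,0.04,4.29,0.65],
    [0,0,0,0.1,0.04,4.29,0.5],
    [0,0,0,0.1,0.04,4.29,0.4],
    [0,0,0,0.1,0.04,4.29,0.25],
    [0,0,0,0.1,0.04,4.29,0.25],
    [0,0,0,0.1,0.04,4.29,0.25],
    [0,0,0,0.1,0.04,4.29,0.25]
  ]
}}

```text
time_s: 21.45
position: [0.5798, -0.0213, 0.0175]
tcp_rot: [[0.995, -0.096, 0.0], [-0.096, -0.995, -0.0], [0.0, 0.0, -1.0]]
force: [0.7, -0.1, 1.0]
opening: 0.526
grasp_force: 30.0
```

```bash
python3 - <<'E'
from h import *
plan(.5245,.2865,.1,100.2)
E
```

```text
t 21.4 pos [ 0.5798 -0.0213  0.0175] yaw -95.5 q6 82.4 op 0.526 f [ 0.7 -0.1  1. ] rz -3.14 d [ -2.82 -10.04  -2.75]
```

Request:
{"api": "send_rows", "payload": {
  "commands": [
    [0,0,0,0,0,-0.5,0.25],
    [0,0,0,0,0,-1.2,0.25],
    [0,0,0,0,0,-2.0,0.25],
    [0,0,-0.2,-0.1,-0.5,-2.5,0.25],
    [0,0,-0.5,-0.4,-1.3,-2.75,0.25],
    [0,0,-0.8,-0.6,-2.2,-2.75,0.25],
    [0,0,-1.1,-0.9,-3.1,-2.75,0.25],
    [0,0,-1.4,-1.1,-4,-2.75,0.25],
    [0,0,-1.7,-1.4,-5,-2.75,0.25],
    [0,0,-2,-1.7,-6,-2.75,0.25],
    [0,0,-2.3,-2,-7,-2.75,0.25],
    [0,0,-2.6,-2.3,-8,-2.75,0.25],
    [0,0,-2.9,-2.5,-9,-2.75,0.25],
    [0,0,-3.14,-2.7,-9.7,-2.75,0.25],
    [0,0,-3.14,-2.82,-10.04,-2.75,0.25],
    [0,0,-3.14,-2.82,-10.04,-2.75,0.25],
    [0,0,-3.14,-2.82,-10.04,-2.75,0.25],
    [0,0,-3.14,-2.82,-10.04,-2.75,0.25]
  ]
}}

```text
time_s: 22.95
position: [0.5246, 0.2853, 0.0997]
tcp_rot: [[0.984, 0.176, -0.001], [0.176, -0.984, -0.001], [-0.001, 0.001, -1.0]]
force: [0.9, -0.4, -0.7]
opening: 0.526
grasp_force: 30.0
```

```bash
python3 - <<'E'
from h import *
im0=cv2.imread("pics/top0.png"); c=optics.capture("top")
m=np.zeros(im0.shape[:2],np.uint8); m[220:265,140:190]=(im0[220:265,140:190].min(2)>140)*255
k=max(cv2.findContours(m,0,1)[0],key=cv2.contourArea); print(cv2.minAreaRect(np.float32(ray(c,k[:,0],.01))))
plan(.5245,.2865,.0225,100.2)
c,T,s=wrist(); cv2.imwrite("pics/w5.png",c["image"])
E
```

```text
((0.5238061547279358, 0.28834590315818787), (0.04246983304619789, 0.051198799163103104), 9.693404197692871)
t 23.0 pos [0.5248 0.2851 0.0997] yaw -79.9 q6 97.8 op 0.525 f [-0.3  0.3 -0.6] rz -0.02 d [ 0.   -0.05  2.57]
```

View pics/w5.png

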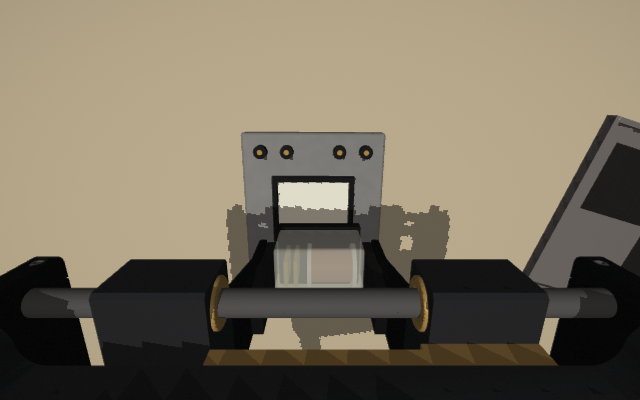

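```bash
python3 - <<'E'
from h import *
c,T,s=wrist(); im=c["image"]
a=np.radians(10); X=np.array([np.cos(a),np.sin(a)]);Y=np.array([-X[1],X[0]])
p=s["position"][:2]
def rel(uv,z): w=ray(c,uv,z,T)-p; return np.round(np.c_[w@X,w@Y]*1e3,1).tolist()
m=(im.min(2)>150).astype(np.uint8); m[:,:260]=0;m[:,370:]=0;m[235:]=0;m[:170]=0
k=max(cv2.findContours(m,0,1)[0],key=cv2.contourArea)[:,0]; print(cv2.boundingRect(k))
for r in(182,186,190): q=k[k[:,1]==r]; print(r,q[:,0].min() if len(q) else 0,q[:,0].max() if len(q) else 0)
print("jacks",rel([(260,152),(287,152),(340,152),(366,152)],.016))
print("white corners",rel([(276,182),(351,182)],.01))
print("plate top",rel([(243,133),(384,132)],.01))
plan(.524,.2885,.0225,100.)
E
```

```text
(278, 182, 70, 28)
182 285 298
186 278 347
190 278 347
jacks [[45.3, 43.1], [45.3, 23.0], [45.4, -16.6], [45.4, -36.0]]
white corners [[20.9, 32.9], [20.9, -26.1]]
plate top [[58.7, 56.2], [59.5, -49.7]]
t 23.1 pos [0.5249 0.2851 0.0998] yaw -79.9 q6 97.8 op 0.529 f [-0.1 -0.2  0.3] rz 0.01 d [-0.01 -0.12  2.58]
```

Request:
{"api": "send_rows", "payload": {
  "commands": [
    [0,0,0,-0.03,-0.11,0,0.25],
    [0,0,0,-0.03,-0.11,0.4,0.25],
    [0,0,0,-0.03,-0.11,0.9,0.25],
    [0,0,0,-0.03,-0.11,1.4,0.25],
    [0,0,0,-0.03,-0.11,1.8,0.25],
    [0,0,0,-0.03,-0.11,2.1,0.25],
    [0,0,0,-0.03,-0.11,2.3,0.25],
    [0,0,0,-0.03,-0.11,2.45,0.25],
    [0,0,0,-0.03,-0.11,2.5,0.25],
    [0,0,0,-0.03,-0.11,2.53,0.25],
    [0,0,0,-0.03,-0.11,2.53,0.25],
    [0,0,0,-0.03,-0.11,2.53,0.25]
  ]
}}

```text
time_s: 24.1
position: [0.5235, 0.2898, 0.0245]
tcp_rot: [[0.984, 0.177, 0.001], [0.177, -0.984, 0.0], [0.001, -0.0, -1.0]]
force: [-0.8, -0.5, 0.3]
opening: 0.529
grasp_force: 30.0
```

```bash
python3 - <<'E'
from h import *
plan(.5235,.2882,.0232)
E
```

```text
t 24.1 pos [0.5235 0.2898 0.0245] yaw -79.8 q6 98.1 op 0.529 f [-0.8 -0.5  0.3] rz 0 d [-0.01  0.05  0.04]
```

Request:
{"api": "send_rows", "payload": {
  "commands": [
    [0,0,0,0,0.05,0,0.25],
    [0,0,0,0,0.05,0.03,0.25],
    [0,0,0,0,0.05,0.04,0.25],
    [0,0,0,0,0.05,0.04,0.25],
    [0,0,0,0,0.05,0.04,0.6],
    [0,0,0,0,0.05,0.04,1],
    [0,0,0,0,0.05,0.04,1],
    [0,0,0,0,0.05,0.04,1],
    [0,0,0,0,0.05,0.04,1],
    [0,0,0,0,0.05,-0.4,1],
    [0,0,0,0,0.05,-1.3,1],
    [0,0,0,0,0.05,-2.3,1],
    [0,0,0,0,0.05,-3.3,1],
    [0,0,0,0,0.05,-4.3,1],
    [0,0,0,0,0.05,-5.3,1],
    [0,0,0,0,0.05,-5.3,1],
    [0,0,0,0,0.05,-5.3,1]
  ]
}}

```text
time_s: 25.52
position: [0.5246, 0.2887, 0.186]
tcp_rot: [[0.984, 0.177, 0.006], [0.177, -0.984, 0.002], [0.006, -0.001, -1.0]]
force: [-0.2, 0.5, -0.0]
opening: 0.999
grasp_force: 0.0
```

```bash
python3 - <<'E'
from h import *
plan(.424,-.305,.185,-96.5)
c,T,s=wrist(); cv2.imwrite("pics/w6.png",c["image"])
E
```

```text
t 25.5 pos [0.5246 0.2887 0.186 ] yaw -79.8 q6 98.0 op 0.999 f [-0.2  0.5 -0. ] rz 3.34 d [-6.8  18.89 -0.02]
```

View pics/w6.png

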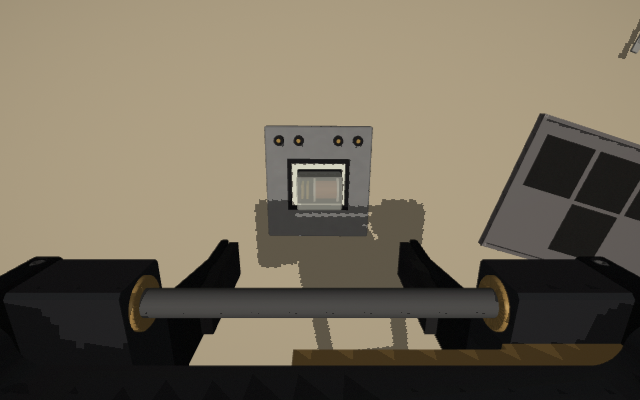

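Relay sits flat and centred in the nest (318,188). Now fetch the capacitor.

Request:
{"api": "send_rows", "payload": {
  "commands": [
    [0,0,0.2,-0.2,0.5,0,1],
    [0,0,0.4,-0.5,1.4,0,1],
    [0,0,0.6,-0.9,2.5,0,1],
    [0,0,0.8,-1.3,3.6,0,1],
    [0,0,1,-1.7,4.7,0,1],
    [0,0,1.2,-2.1,5.8,0,1],
    [0,0,1.4,-2.5,7,0,1],
    [0,0,1.6,-2.95,8.2,0,1],
    [0,0,1.8,-3.4,9.4,0,1],
    [0,0,2,-3.8,10.6,0,1],
    [0,0,2.2,-4.25,11.8,0,1],
    [0,0,2.4,-4.7,13,0,1],
    [0,0,2.6,-5.1,14.2,0,1],
    [0,0,2.8,-5.55,15.4,0,1],
    [0,0,3,-6,16.6,0,1],
    [0,0,3.2,-6.3,17.6,0,1],
    [0,0,3.34,-6.6,18.4,0,1],
    [0,0,3.34,-6.8,18.89,0,1],
    [0,0,3.34,-6.8,18.89,0,1],
    [0,0,3.34,-6.8,18.89,0,1]
  ]
}}

```text
time_s: 27.23
position: [0.4215, -0.3052, 0.1814]
tcp_rot: [[0.993, -0.116, -0.002], [-0.116, -0.993, 0.003], [-0.003, -0.003, -1.0]]
force: [0.2, 0.6, -0.1]
opening: 0.997
grasp_force: 0.0
```

```bash
python3 - <<'E'
from h import *
plan(.424,-.305,.0555,-96.5)
E
```

```text
t 27.2 pos [ 0.4215 -0.3052  0.1814] yaw -96.6 q6 48.4 op 0.997 f [ 0.2  0.6 -0.1] rz -0.03 d [ 0.09 -0.    4.2 ]
```

Request:
{"api": "send_rows", "payload": {
  "commands": [
    [0,0,0,0.05,0.0,0.7,1],
    [0,0,0,0.05,0.0,1.5,1],
    [0,0,0,0.05,0.0,2.3,1],
    [0,0,0,0.05,0.0,3.1,1],
    [0,0,0,0.05,0.0,3.8,1],
    [0,0,0,0.05,0.0,4.15,1],
    [0,0,0,0.05,0.0,4.15,1],
    [0,0,0,0.05,0.0,4.15,1],
    [0,0,0,0.05,0.0,4.15,0.8],
    [0,0,0,0.05,0.0,4.15,0.65],
    [0,0,0,0.05,0.0,4.15,0.5],
    [0,0,0,0.05,0.0,4.15,0.4],
    [0,0,0,0.05,0.0,4.15,0.25],
    [0,0,0,0.05,0.0,4.15,0.25],
    [0,0,0,0.05,0.0,4.15,0.25],
    [0,0,0,0.05,0.0,4.15,0.25]
  ]
}}

```text
time_s: 28.57
position: [0.4243, -0.3058, 0.0587]
tcp_rot: [[0.994, -0.114, 0.0], [-0.114, -0.994, -0.0], [0.0, 0.0, -1.0]]
force: [0.0, 0.9, 3.3]
opening: 0.588
grasp_force: 30.0
```

```bash
python3 - <<'E'
from h import *
plan(.587,.0383,.0574,-96.5)
E
```

```text
t 28.6 pos [ 0.4243 -0.3058  0.0587] yaw -96.5 q6 48.5 op 0.588 f [0.  0.9 3.3] rz -0.01 d [  4.09 -12.01   0.04]
```

Request:
{"api": "send_rows", "payload": {
  "commands": [
    [0,0,0,0,0,-0.5,0.25],
    [0,0,0,0,0,-1.2,0.25],
    [0,0,0,0,0,-2.0,0.25],
    [0,0,0,0,0,-2.8,0.25],
    [0,0,0,0,-0.3,-3.5,0.25],
    [0,0,0,0.3,-1,-4,0.25],
    [0,0,0,0.6,-1.9,-4.1,0.25],
    [0,0,0,0.9,-2.9,-4.1,0.25],
    [0,0,0,1.3,-3.9,-4.1,0.25],
    [0,0,0,1.65,-4.9,-4.1,0.25],
    [0,0,0,2,-5.9,-4.1,0.25],
    [0,0,0,2.35,-6.9,-4.1,0.25],
    [0,0,0,2.7,-7.9,-4.1,0.25],
    [0,0,0,3,-8.9,-4.1,0.25],
    [0,0,0,3.35,-9.9,-4.1,0.25],
    [0,0,0,3.7,-10.8,-4.1,0.25],
    [0,0,0,4,-11.6,-3.8,0.25],
    [0,0,0,4.09,-12.01,-3.2,0.25],
    [0,0,0,4.09,-12.01,-2.5,0.25],
    [0,0,0,4.09,-12.01,-2.5,0.25]
  ]
}}

```text
time_s: 30.23
position: [0.5834, 0.0397, 0.1291]
tcp_rot: [[0.994, -0.111, -0.01], [-0.111, -0.994, 0.001], [-0.01, 0.0, -1.0]]
force: [-0.9, 0.5, -2.9]
opening: 0.589
grasp_force: 30.0
```

```bash
python3 - <<'E'
from h import *
plan(.587,.0383,.0602,-96.5)
E
```

```text
t 30.2 pos [0.5834 0.0397 0.1291] yaw -96.4 q6 89.4 op 0.589 f [-0.9  0.5 -2.9] rz 0.02 d [0.15 0.03 2.29]
```

Request:
{"api": "send_rows", "payload": {
  "commands": [
    [0,0,0,0,0,0.5,0.25],
    [0,0,0,0,0,1.1,0.25],
    [0,0,0,0,0,1.6,0.25],
    [0,0,0,0,0,2.0,0.25],
    [0,0,0,0,0,2.3,0.25],
    [0,0,0,0,0,2.35,0.25],
    [0,0,0,0,0,2.35,0.25],
    [0,0,0,0,0,2.35,0.25]
  ]
}}

```text
time_s: 30.9
position: [0.5875, 0.038, 0.0635]
tcp_rot: [[0.994, -0.114, 0.001], [-0.114, -0.994, -0.0], [0.001, 0.0, -1.0]]
force: [0.6, -0.2, -2.1]
opening: 0.591
grasp_force: 30.0
```

```bash
python3 - <<'E'
from h import *
plan(.587,.0383,.0602,-96.5)
E
```

```text
t 30.9 pos [0.5875 0.038  0.0635] yaw -96.5 q6 89.4 op 0.591 f [ 0.6 -0.2 -2.1] rz -0.01 d [-0.02 -0.01  0.11]
```

Request:
{"api": "send_rows", "payload": {
  "commands": [
    [0,0,0,0,0,0.06,0.25],
    [0,0,0,0,0,0.12,0.25],
    [0,0,0,0,0,0.12,0.25],
    [0,0,0,0,0,0.12,0.25],
    [0,0,0,0,0,0.12,0.6],
    [0,0,0,0,0,0.12,1],
    [0,0,0,0,0,0.12,1],
    [0,0,0,0,0,0.12,1],
    [0,0,0,0,0,0.12,1],
    [0,0,0,0,0,-0.4,1],
    [0,0,0,0,0,-1.3,1],
    [0,0,0,0,0,-2.3,1],
    [0,0,0,0,0,-3.3,1],
    [0,0,0,0,0,-4.1,1],
    [0,0,0,0,0,-4.1,1],
    [0,0,0,0,0,-4.1,1]
  ]
}}

```text
time_s: 32.23
position: [0.5879, 0.0381, 0.1877]
tcp_rot: [[0.994, -0.113, 0.004], [-0.113, -0.994, -0.0], [0.004, 0.0, -1.0]]
force: [0.9, 0.6, -0.5]
opening: 0.997
grasp_force: 0.0
```

```bash
python3 - <<'E'
from h import *
plan(.5186,-.295,.185,-96.5)
E
```

```text
t 32.2 pos [0.5879 0.0381 0.1877] yaw -96.5 q6 89.4 op 0.997 f [ 0.9  0.6 -0.5] rz -0.0 d [-1.04 11.29  0.09]
```

Request:
{"api": "send_rows", "payload": {
  "commands": [
    [0,0,0,0,0.4,0,1],
    [0,0,0,-0.1,1.1,0,1],
    [0,0,0,-0.2,2,0,1],
    [0,0,0,-0.3,3,0,1],
    [0,0,0,-0.4,4,0,1],
    [0,0,0,-0.5,5,0,1],
    [0,0,0,-0.6,6,0,1],
    [0,0,0,-0.7,7,0,1],
    [0,0,0,-0.8,8,0,1],
    [0,0,0,-0.9,9,0,1],
    [0,0,0,-1,10,0,1],
    [0,0,0,-1.02,10.8,0,1],
    [0,0,0,-1.02,11.29,0,1],
    [0,0,0,-1.02,11.29,0,1],
    [0,0,0,-1.02,11.29,0,1],
    [0,0,0,-1.02,11.29,0,1],
    [0,0,0,-1.02,11.29,0,1]
  ]
}}

```text
time_s: 33.65
position: [0.518, -0.293, 0.1855]
tcp_rot: [[0.994, -0.112, -0.001], [-0.112, -0.994, 0.001], [-0.001, -0.001, -1.0]]
force: [-0.5, -0.9, -0.4]
opening: 1.002
grasp_force: 0.0
```

```bash
python3 - <<'E'
from h import *
plan(.5186,-.295,.0555,-96.5)
E
```

```text
t 33.6 pos [ 0.518  -0.293   0.1855] yaw -96.4 q6 56.2 op 1.002 f [-0.5 -0.9 -0.4] rz 0.01 d [0.03 0.07 4.33]
```

Request:
{"api": "send_rows", "payload": {
  "commands": [
    [0,0,0,0.0,0.03,0.7,1],
    [0,0,0,0.0,0.03,1.5,1],
    [0,0,0,0.0,0.03,2.3,1],
    [0,0,0,0.0,0.03,3.1,1],
    [0,0,0,0.0,0.03,3.8,1],
    [0,0,0,0.0,0.03,4.3,1],
    [0,0,0,0.0,0.03,4.3,1],
    [0,0,0,0.0,0.03,4.3,1],
    [0,0,0,0.0,0.03,4.3,0.8],
    [0,0,0,0.0,0.03,4.3,0.65],
    [0,0,0,0.0,0.03,4.3,0.5],
    [0,0,0,0.0,0.03,4.3,0.4],
    [0,0,0,0.0,0.03,4.3,0.25],
    [0,0,0,0.0,0.03,4.3,0.25],
    [0,0,0,0.0,0.03,4.3,0.25],
    [0,0,0,0.0,0.03,4.3,0.25]
  ]
}}

```text
time_s: 34.98
position: [0.5181, -0.2956, 0.0572]
tcp_rot: [[0.994, -0.114, 0.0], [-0.114, -0.994, 0.0], [0.0, -0.0, -1.0]]
force: [0.1, 0.9, 2.1]
opening: 0.55
grasp_force: 29.9
```

```bash
python3 - <<'E'
from h import *
plan(.5199,-.0147,.0557,-96.5)
E
```

```text
t 35.0 pos [ 0.5181 -0.2956  0.0572] yaw -96.5 q6 56.1 op 0.55 f [0.1 0.9 2.1] rz -0.01 d [-1.   -9.31  0.05]
```

Request:
{"api": "send_rows", "payload": {
  "commands": [
    [0,0,0,0,0,-0.3,0.25],
    [0,0,0,0,0,-0.8,0.25],
    [0,0,0,0,0,-1.4,0.25],
    [0,0,0,0,-0.3,-1.8,0.25],
    [0,0,0,-0.1,-0.9,-2,0.25],
    [0,0,0,-0.2,-1.7,-2,0.25],
    [0,0,0,-0.3,-2.5,-2,0.25],
    [0,0,0,-0.4,-3.4,-2,0.25],
    [0,0,0,-0.5,-4.3,-2,0.25],
    [0,0,0,-0.6,-5.2,-2,0.25],
    [0,0,0,-0.7,-6.1,-2,0.25],
    [0,0,0,-0.8,-7,-2,0.25],
    [0,0,0,-0.9,-7.8,-2,0.25],
    [0,0,0,-1.0,-8.5,-2,0.25],
    [0,0,0,-1.0,-9.1,-1.9,0.25],
    [0,0,0,-1.0,-9.31,-1.4,0.25],
    [0,0,0,-1.0,-9.31,-0.9,0.25],
    [0,0,0,-1.0,-9.31,-0.6,0.25],
    [0,0,0,-1.0,-9.31,-0.5,0.25],
    [0,0,0,-1.0,-9.31,-0.5,0.25]
  ]
}}

```text
time_s: 36.65
position: [0.5184, -0.014, 0.071]
tcp_rot: [[0.994, -0.113, -0.003], [-0.113, -0.994, 0.001], [-0.003, -0.001, -1.0]]
force: [0.1, -0.2, -7.9]
opening: 0.552
grasp_force: 29.9
```

```bash
python3 - <<'E'
from h import *
plan(.5199,-.0147,.0585,-96.5)
E
```

```text
t 36.6 pos [ 0.5184 -0.014   0.071 ] yaw -96.5 q6 82.6 op 0.552 f [ 0.1 -0.2 -7.9] rz -0.0 d [0.05 0.02 0.42]
```

Request:
{"api": "send_rows", "payload": {
  "commands": [
    [0,0,0,0.02,0,0.15,0.25],
    [0,0,0,0.02,0,0.28,0.25],
    [0,0,0,0.02,0,0.36,0.25],
    [0,0,0,0.02,0,0.42,0.25],
    [0,0,0,0.02,0,0.42,0.25],
    [0,0,0,0.02,0,0.42,0.25],
    [0,0,0,0.02,0,0.42,0.6],
    [0,0,0,0.02,0,0.42,1],
    [0,0,0,0.02,0,0.42,1],
    [0,0,0,0.02,0,0.42,1],
    [0,0,0,0.02,0,0.42,1],
    [0,0,0,0.02,0,-0.2,1],
    [0,0,0,0.02,0,-1.1,1],
    [0,0,0,0.02,0,-2.1,1],
    [0,0,0,0.02,0,-3.1,1],
    [0,0,0,0.02,0,-4,1],
    [0,0,0,0.02,0,-4,1],
    [0,0,0,0.02,0,-4,1]
  ]
}}

```text
time_s: 38.15
position: [0.5216, -0.0151, 0.1938]
tcp_rot: [[0.994, -0.113, 0.005], [-0.113, -0.994, -0.001], [0.005, 0.001, -1.0]]
force: [-0.0, 0.4, -0.7]
opening: 0.999
grasp_force: 0.0
```

```bash
python3 - <<'E'
from h import *
plan(.613,-.285,.185,-6.5)
E
```

```text
t 38.2 pos [ 0.5216 -0.0151  0.1938] yaw -96.5 q6 82.6 op 0.999 f [-0.   0.4 -0.7] rz 18.0 d [4.05 8.59 0.32]
```

Request:
{"api": "send_rows", "payload": {
  "commands": [
    [0,0,-1.2,0.15,0.3,0,1],
    [0,0,-2.4,0.4,0.8,0,1],
    [0,0,-3.6,0.7,1.5,0,1],
    [0,0,-4.8,1.05,2.2,0,1],
    [0,0,-6,1.35,2.9,0,1],
    [0,0,-7.2,1.7,3.6,0,1],
    [0,0,-8.4,2,4.3,0.1,1],
    [0,0,-9.6,2.35,5,0.1,1],
    [0,0,-10.8,2.7,5.7,0.2,1],
    [0,0,-12,3,6.4,0.2,1],
    [0,0,-13.2,3.35,7.1,0.3,1],
    [0,0,-14.4,3.65,7.7,0.3,1],
    [0,0,-15.6,3.9,8.2,0.3,1],
    [0,0,-16.8,4,8.5,0.3,1],
    [0,0,-18,4.05,8.59,0.3,1],
    [0,0,-18,4.05,8.59,0.3,1],
    [0,0,-18,4.05,8.59,0.3,1],
    [0,0,-18,4.05,8.59,0.3,1],
    [0,0,-18,4.05,8.59,0.3,1]
  ]
}}

```text
time_s: 39.73
position: [0.6115, -0.2838, 0.1823]
tcp_rot: [[0.114, 0.993, -0.001], [0.993, -0.114, 0.001], [0.001, -0.001, -1.0]]
force: [0.5, -0.2, 0.6]
opening: 1.001
grasp_force: 0.0
```

```bash
python3 - <<'E'
from h import *
plan(.613,-.285,.0555,-6.5)
E
```

```text
t 39.7 pos [ 0.6115 -0.2838  0.1823] yaw -6.6 q6 -27.8 op 1.001 f [ 0.5 -0.2  0.6] rz -0.01 d [-0.04  0.06  4.23]
```

Request:
{"api": "send_rows", "payload": {
  "commands": [
    [0,0,0,-0.02,0.03,0.7,1],
    [0,0,0,-0.02,0.03,1.5,1],
    [0,0,0,-0.02,0.03,2.3,1],
    [0,0,0,-0.02,0.03,3.1,1],
    [0,0,0,-0.02,0.03,3.8,1],
    [0,0,0,-0.02,0.03,4.2,1],
    [0,0,0,-0.02,0.03,4.2,1],
    [0,0,0,-0.02,0.03,4.2,1],
    [0,0,0,-0.02,0.03,4.2,0.8],
    [0,0,0,-0.02,0.03,4.2,0.65],
    [0,0,0,-0.02,0.03,4.2,0.5],
    [0,0,0,-0.02,0.03,4.2,0.4],
    [0,0,0,-0.02,0.03,4.2,0.25],
    [0,0,0,-0.02,0.03,4.2,0.25],
    [0,0,0,-0.02,0.03,4.2,0.25],
    [0,0,0,-0.02,0.03,4.2,0.25]
  ]
}}

```text
time_s: 41.07
position: [0.6131, -0.2855, 0.0573]
tcp_rot: [[0.114, 0.994, 0.001], [0.994, -0.114, -0.0], [-0.0, 0.001, -1.0]]
force: [-0.4, 0.3, 1.1]
opening: 0.597
grasp_force: 29.9
```

```bash
python3 - <<'E'
from h import *
plan(.5729,-.0821,.0565,-6.5)
E
```

```text
t 41.1 pos [ 0.6131 -0.2855  0.0573] yaw -6.5 q6 -27.9 op 0.597 f [-0.4  0.3  1.1] rz -0.0 d [ 6.58 -2.1   0.02]
```

Request:
{"api": "send_rows", "payload": {
  "commands": [
    [0,0,0,0,0,-0.4,0.25],
    [0,0,0,0,0,-1,0.25],
    [0,0,0,0,0,-1.7,0.25],
    [0,0,0,0.4,-0.15,-2.2,0.25],
    [0,0,0,0.9,-0.3,-2.4,0.25],
    [0,0,0,1.6,-0.5,-2.4,0.25],
    [0,0,0,2.3,-0.7,-2.4,0.25],
    [0,0,0,3,-0.95,-2.4,0.25],
    [0,0,0,3.7,-1.2,-2.4,0.25],
    [0,0,0,4.4,-1.4,-2.4,0.25],
    [0,0,0,5.1,-1.6,-2.4,0.25],
    [0,0,0,5.7,-1.8,-2.4,0.25],
    [0,0,0,6.2,-2,-2.3,0.25],
    [0,0,0,6.58,-2.1,-2,0.25],
    [0,0,0,6.58,-2.1,-1.5,0.25],
    [0,0,0,6.58,-2.1,-1,0.25],
    [0,0,0,6.58,-2.1,-0.6,0.25],
    [0,0,0,6.58,-2.1,-0.4,0.25],
    [0,0,0,6.58,-2.1,-0.4,0.25],
    [0,0,0,6.58,-2.1,-0.4,0.25]
  ]
}}

```text
time_s: 42.73
position: [0.5725, -0.0823, 0.0684]
tcp_rot: [[0.114, 0.993, -0.001], [0.993, -0.114, 0.0], [0.0, -0.001, -1.0]]
force: [0.3, -0.2, -1.7]
opening: 0.6
grasp_force: 29.9
```

```bash
python3 - <<'E'
from h import *
plan(.5729,-.0821,.0586,-6.5)
E
```

```text
t 42.7 pos [ 0.5725 -0.0823  0.0684] yaw -6.5 q6 -12.7 op 0.6 f [ 0.3 -0.2 -1.7] rz -0.01 d [0.01 0.01 0.33]
```

Request:
{"api": "send_rows", "payload": {
  "commands": [
    [0,0,0,0,0,0.15,0.25],
    [0,0,0,0,0,0.26,0.25],
    [0,0,0,0,0,0.33,0.25],
    [0,0,0,0,0,0.33,0.25],
    [0,0,0,0,0,0.33,0.25],
    [0,0,0,0,0,0.33,0.6],
    [0,0,0,0,0,0.33,1],
    [0,0,0,0,0,0.33,1],
    [0,0,0,0,0,0.33,1],
    [0,0,0,0,0,0.33,1],
    [0,0,0,0,0,-0.2,1],
    [0,0,0,0,0,-1.1,1],
    [0,0,0,0,0,-2.1,1],
    [0,0,0,0,0,-3.1,1],
    [0,0,0,0,0,-4.1,1],
    [0,0,0,-1,0,-4.6,1],
    [0,0,0,-2,0,-5,1],
    [0,0,0,-3,0,-5,1],
    [0,0,0,-4,0,-5,1],
    [0,0,0,-5,0,-5,1]
  ]
}}

```text
time_s: 44.4
position: [0.5554, -0.2324, 0.2198]
tcp_rot: [[0.113, 0.994, 0.001], [0.994, -0.113, -0.001], [-0.001, 0.001, -1.0]]
force: [0.8, -0.1, 0.6]
opening: 1.001
grasp_force: 0.0
```

Request:
{"api": "send_rows", "payload": {
  "commands": [
    [0,0,0,-1,1,0,1],
    [0,0,0,-2,1,0,1],
    [0,0,0,-3,1,0,1],
    [0,0,0,-4,1,0,1],
    [0,0,0,-5,1,0,1],
    [0,0,0,-5,1,0,1],
    [0,0,0,-5,1,0,1],
    [0,0,0,-5,1,0,1]
  ]
}}

```text
time_s: 45.07
position: [0.568, -0.3829, 0.2186]
tcp_rot: [[0.114, 0.993, -0.001], [0.993, -0.114, 0.001], [0.001, -0.001, -1.0]]
force: [1.3, 0.7, 0.3]
opening: 1.003
grasp_force: 0.0
```

```bash
python3 - <<'E'
from h import *
c=optics.capture("top")["image"]; o=cv2.imread("pics/top0.png")
z=lambda i:cv2.resize(i[175:285,120:385],None,fx=2.6,fy=2.6,interpolation=cv2.INTER_CUBIC)
cv2.imwrite("pics/end.png",np.vstack([z(o),z(c)]))
E
```

```text
(no output)
```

View pics/end.png

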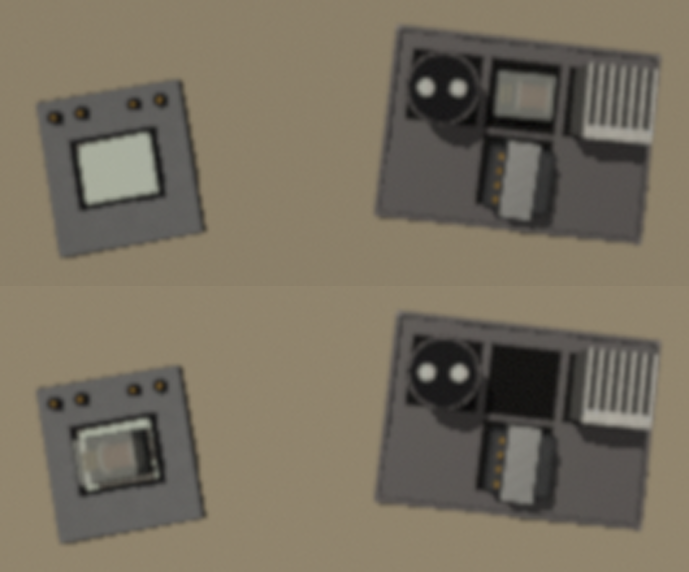

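Before/after views match for the three tall parts (cap (443,88)→(443,373), i.e. the same place), and the relay sits in the nest at (118,455). Handing in.

```bash
python3 -c "
from rig import bot
print(bot.hand_in())"
```

```text
the job is handed in; nothing more can be done
None
```

The job is handed in at about 45 s of the 136 s limit: the final top view shows the relay seated in the jig's nest and the capacitor, heat sink and transformer back upright in their tray places, but the hand-in call returned no verdict.

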